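# Tip the valve housings into the quarter bin of the turntable

## Task

Turn the turntable by its upright black knob until the middle of its big, empty quarter-circle compartment is under the chute. Then press the white paddle down so that the steel tray tips both valve housings down the chute into that compartment, and let the tray swing back level, leaving the turntable where it is.

Things in the scene. Friction and masses are not known exactly. Their poses are not given: they have to be found in the camera images.
- carousel (a joint): grey round turntable bin (mm: 260 across, floor at height 25, rim and dividers at 66-70): one empty quarter-circle compartment and five narrower ones (54 degrees) with small stock. In rad, growing counter-clockwise from above; 0 = quarter compartment's middle under the chute. Turns -0.5 to 2.2, stays put; 1.5 N at knob. Chute: upright metal duct 76 by 68, heights 80 to 180, 85 from the turn axis.
- knob (a point): upright black round knob post on the turntable, 18 mm across, free from height 80 to its top at 127; this point is on its axis at height 103. Axes turn with the turntable, z up; in them the turn axis lies at x -65.8, y -90.6 mm from this point (radius 112), and the quarter compartment is the quadrant +x, -y of the turn axis. The knob never comes near the chute.
- paddle (a point): middle of the upper face of a white paddle (44 by 60 mm, height 217) fixed to the steel tipping tray. Tray axes: z up when level, x along the hinge axle, y from tray to chute. Axle: 67 back in y, 60 below; face rises 40 degrees to +y. It swings down about the axle, 1.2 rad at most, about 3 N, springs back level; 1 rad empties the tray (85 straight down, 10 further in +y). Chute 105 off in +x.
- valve_a: valve housing, white plastic disc with a raised centre, 26 diameter, 10 high, flange 5 thick, 15 g; origin at the centre of its underside; starts lying in the steel tipping tray
- valve_b: valve housing, white plastic disc with a raised centre, 26 diameter, 10 high, flange 5 thick, 15 g; origin at the centre of its underside; starts lying in the steel tipping tray; the same as the other, nearer the tray's closed end
Not all that is in view belongs to the job. What is shaped like the valve_a but green, pink or purple is not meant.

How it is judged:
By the outcome, as a careful person would: the job done as asked, in the order asked, and still so for the second after the job is handed in, with the robot touching nothing.
It also fails if it takes over 45 s, if anything falls off the work surface, if the arm or the gripper's body presses on something with over 40 N, if the wrist force passes 120 N, or if a joint passes its speed limit or range.

## Robot

A 6-joint arm with a two-finger parallel gripper is mounted at the origin on the work surface. World frame = base frame: x ahead of the robot, y to its left, z up, the work surface at z = 0. Lengths are in m, angles in rad, forces in N, time in s.
With the tool pointing down it reaches from about 0.325 to 0.925 m from the base axis. Payload 3.1 kg.
Tool frame: the origin (TCP) lies at the very end of the fingers, on their centre line; the grasp point (between the pads) lies 19 mm behind it; z points along the fingers, y is the line along which they close (so a half turn about z gives the same grasp; the last joint's range is limited). The gripper opens to 85 mm and grips with 20 to 120 N. Pads are 22 mm wide; open, the fingers measure 114 mm over their backs; the gripper's body (76 mm by 85 mm) begins 54 mm behind the grasp point. The pads swing forward as they close: fully open they stand 13 mm farther back than shut.
Start: joints at [1.068, 0.217, 1.613, -0, 1.311, -0.112], TCP at [0.238, 0.578, 0.2] pointing down, gripper open.
Joint ranges: [-2.75, 2.75], [-0.78, 2.1], [0.31, 2.55], [-1.13, 4.27], [0.13, 2.63], [-2.58, 2.58]. Speed limits (rad/s): [2.79, 2.79, 3.14, 3.14, 3.14, 3.14].

## Interface

Orientations are given as a unit quaternion [x, y, z, w].
In Python, from workcell import ctrl gives the robot as it stands.
- The arm moves only by the tool step_arm, never from a script. Its argument "targets" is a list that holds one entry, the list of rows, each a list of 7 numbers: the shift along the tool's x, y, z each as a share of 50 cm, from -1 to 1, then the turn, a rotation vector about the tool's x, y, z each as a share of 30 degrees, from -1 to 1, then the closure, from 0 (fully open) to 1 (shut). In form: [[[dx, dy, dz, rx, ry, rz, grip], ...]]. A call has 1 to 12 rows; each row shifts and turns the commanded pose from where the row before left it, along the tool's axes as they then stand; what a row does not reach is not made up. A row lasts 1/12 s, in which the tool goes at most 41.7 mm and 7.16 degrees, less where a joint would pass 70% of its speed; a pose out of reach is approached as far as the arm can. A call with a number of a shift or a turn outside -1 to 1 is refused whole. A call with a gripper value outside its range is refused whole. The fingers move at their own pace and stop on an object; the grip force is fixed at half the most. Time passes only in rows, so rows that do not move let the fingers close. It gives the time, the measured TCP pose, the force, the opening and the grip force at its end, in the units of the state.
- ctrl.get_state(): the state, without advancing time (a new reading comes with each control period).
- ctrl.capture(name): name is "scene" or "top" or "wrist"; returns (picture, depth): 420x560x3 uint8, red, green, blue; 420x560 float32, m along the optical axis (not along the pixel's ray), 0 where there is no reading.
- ctrl.camera_params(name): a dict with "fx", "fy", "cx", "cy" (pixels), "position" and "attitude" of the camera in the world; the wrist camera has in their place "tool_from_camera" (4x4, takes a point from camera to tool coordinates, whose origin is the TCP and whose axes are the flange's). Camera axes: x right, y down, z forward; pixel columns grow to the right and rows downward; lengths in m; the calibration is good to about 2 mm. A picture is of the moment at which its call begins: read the wrist's pose just before it. camera_params takes no time and is no camera call.
- ctrl.hand_in(): hands the job in; it is judged then, once.
The state is a dict: "time": time; "joint_pos": joint angles; "qd": joint speeds; "joint_efforts": joint torques, N m; "eef_pos": TCP position; "tool_rot": TCP orientation; "force": force on the tool from outside, world axes, zero at the start; "wrist_torque": the same for the moment, N m; "opening": opening from 0.0 (shut) to 1.0 (fully open); "finger_force": force on a finger pad.
Only numpy, scipy, OpenCV 4.12 (cv2) and the standard library are available. Lean on these libraries where they do the work, as an engineer would, in place of code of your own. Each camera call takes 0.05 s, during which the arm holds its last target. There are 200 camera calls.

## Working session

There is one attempt and no reset: what is moved stays moved. The work goes in short steps, Python scripts to look and compute and a tool call to move; the robot and the scene stay as the last step left them, time stands still between calls to the robot, and variables do not carry over. Pictures are saved under pics/ and viewed, at most 10 in all, crops included, and the job is handed in when it is done.

Besides the shell and the picture viewer there is one more tool, called after "Request:" as a command line: name --argument value ..., lists and objects as JSON in quotes. step_arm: Moves the arm, as the interface text tells. Its arguments: {"type":"object","properties":{"targets":{"type":"array"}},"required":["targets"]}

```bash
mkdir -p pics; cat > h.py <<'E'
import numpy as np, cv2
from scipy.spatial.transform import Rotation as R
from workcell import ctrl
def cap(name):
    p=ctrl.camera_params(name); s=ctrl.get_state(); im,d=ctrl.capture(name)
    if name=="wrist":
        T=np.eye(4);T[:3,:3]=R.from_quat(s["tool_rot"]).as_matrix();T[:3,3]=s["eef_pos"];T=T@np.array(p["tool_from_camera"])
    else:
        a=np.array(p["attitude"]);T=np.eye(4);T[:3,:3]=a if a.shape==(3,3) else R.from_quat(a).as_matrix();T[:3,3]=p["position"]
    v,u=np.mgrid[:420,:560]
    P=np.stack([(u-p["cx"])/p["fx"]*d,(v-p["cy"])/p["fy"]*d,d],-1)@T[:3,:3].T+T[:3,3]
    P[d==0]=np.nan
    return im,P,T,p
def save(im,f): cv2.imwrite("pics/"+f,im[...,::-1])
E
python3 - <<'E'
from h import *
for n in("top","scene"):
    im,P,T,p=cap(n); np.savez(n+".npz",im=im,P=P); print(n,T.round(3).tolist(),p["fx"],p["attitude"])
    if n=="top":a=im
    else: 
        save(a,"top.png");save(im,"scene.png")
s=ctrl.get_state();print(s["time"],s["eef_pos"],s["tool_rot"],s["force"])
E
```

```text
top [[-0.019, -0.983, 0.184, 0.421], [-0.999, 0.013, -0.035, 0.061], [0.032, -0.185, -0.982, 0.876], [0.0, 0.0, 0.0, 1.0]] 450.5112643814202 [-0.69829038  0.70958214 -0.07754241  0.05358086]
scene [[0.263, 0.776, -0.573, 0.967], [0.965, -0.223, 0.141, -0.037], [-0.018, -0.59, -0.807, 0.731], [0.0, 0.0, 0.0, 1.0]] 442.75712204547233 [ 0.75720689  0.57468812 -0.19510381 -0.24146592]
0.1 [0.23766307 0.5771686  0.19885935] [ 1.94130313e-01  9.80975133e-01 -1.05142456e-03 -3.21882539e-04] [ 0.96139303  0.65613054 -0.18768631]
```

View pics/top.png

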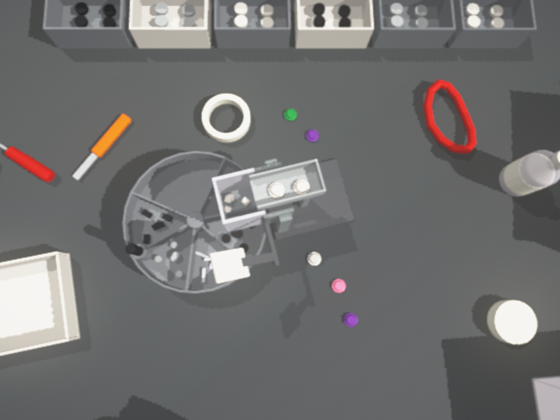

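View pics/scene.png

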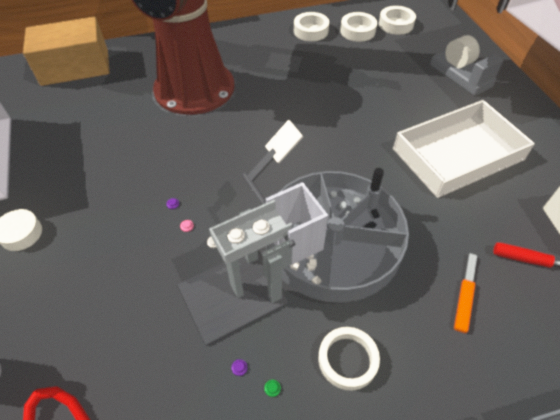

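Top view: turntable centred near (193,222), black knob at (135,248), white paddle at (229,265), chute at (238,198). The two valves in the tray are at (276,190) and (302,186). The loose white disc at (314,258) lies outside the tray, so it isn't one of them. The empty quarter compartment is at upper left, around (195,180).

```bash
python3 - <<'E'
from h import *
for n in("top","scene"):
    z=np.load(n+".npz");im,P=z["im"].astype(int),z["P"];Z=P[...,2]
    mx=im.max(-1);sat=mx-im.min(-1)
    print(n)
    def rep(l,m):
        m=m&np.isfinite(Z);k,lab,st,c=cv2.connectedComponentsWithStats(m.astype(np.uint8))
        for i in range(1,k):
            if st[i,4]>15:
                q=P[lab==i];print(l,c[i].round(),st[i,4],np.median(q,0).round(4),q.min(0).round(3),q.max(0).round(3))
    near=(P[...,0]>.2)&(P[...,0]<.65)&(abs(P[...,1]-.1)<.3)
    rep("knob",(mx<60)&(Z>.085)&(Z<.14)&near)
    rep("paddle",(mx>180)&(Z>.17)&(Z<.25)&near)
    rep("hi",(Z>.165)&near)
    # rim circle
    q=P[(Z>.058)&(Z<.075)&near][:,:2]
    best=None;rng=np.random.default_rng(0)
    g=[(np.sum(abs(np.hypot(*(q-[x,y]).T)-.1285)<.003),x,y) for x in np.arange(.3,.5,.002) for y in np.arange(.08,.3,.002)]
    print("rim",len(q),max(g))
    _,cx,cy=max(g)
    r=q-[cx,cy];rr=np.hypot(*r.T);a=np.degrees(np.arctan2(r[:,1],r[:,0]))[(rr>.04)&(rr<.118)]
    h,e=np.histogram(a,72,(-180,180));print([(int(e[i]),int(h[i])) for i in range(72) if h[i]>6])
E
```

```text
top
knob [137. 250.] 60 [0.4952 0.2709 0.1106] [0.49  0.269 0.086] [0.503 0.276 0.128]
paddle [290. 183.] 386 [0.5975 0.014  0.1822] [ 0.553 -0.041  0.175] [0.631 0.079 0.186]
paddle [233. 196.] 483 [0.5688 0.1082 0.1794] [0.528 0.056 0.17 ] [0.618 0.138 0.183]
paddle [301. 186.] 53 [ 0.5899 -0.0034  0.171 ] [ 0.582 -0.012  0.17 ] [0.597 0.004 0.173]
paddle [275. 189.] 65 [0.5838 0.0382 0.1711] [0.576 0.03  0.17 ] [0.593 0.045 0.173]
paddle [228. 265.] 1004 [0.4613 0.11   0.2176] [0.437 0.082 0.194] [0.488 0.136 0.236]
hi [270. 188.] 1414 [0.5906 0.0459 0.1787] [ 0.528 -0.041  0.165] [0.631 0.138 0.186]
hi [276. 189.] 172 [0.5839 0.0374 0.169 ] [0.572 0.025 0.165] [0.597 0.05  0.173]
hi [234. 264.] 1268 [0.4655 0.1044 0.213 ] [0.437 0.048 0.165] [0.488 0.136 0.236]
rim 1785 (np.int64(224), np.float64(0.4140000000000001), np.float64(0.1680000000000001))
[(-65, 20), (-60, 17), (-30, 7), (-25, 11), (-20, 7), (-15, 13), (-10, 10), (5, 30), (10, 34), (15, 24), (20, 16), (25, 13), (30, 9), (60, 14), (65, 74), (70, 38)]
scene
knob [377. 178.] 160 [0.5037 0.2744 0.1116] [0.493 0.269 0.085] [
[... 360 characters left out ...]
 0.184]
hi [279. 146.] 1019 [0.4689 0.1028 0.2089] [0.438 0.05  0.165] [0.49  0.136 0.233]
hi [269. 222.] 1928 [0.5871 0.0525 0.176 ] [ 0.528 -0.041  0.165] [0.631 0.139 0.184]
hi [261. 226.] 139 [0.5869 0.0368 0.1683] [0.573 0.026 0.165] [0.598 0.049 0.171]
hi [236. 235.] 131 [ 0.5913 -0.0038  0.1685] [ 0.578 -0.015  0.165] [0.601 0.009 0.171]
rim 1938 (np.int64(218), np.float64(0.46400000000000013), np.float64(0.2880000000000002))
[(-120, 33), (-115, 125), (-110, 37), (-105, 10), (-95, 12), (-90, 9), (-85, 10), (-80, 11), (-75, 12), (-70, 13), (-65, 11), (-50, 34), (-45, 37), (-40, 21), (-35, 23), (-30, 18), (-25, 16), (-20, 16), (-15, 15), (-10, 12), (-5, 7), (5, 29), (10, 107), (15, 25)]
```

```bash
python3 - <<'E'
from h import *
from scipy.optimize import least_squares
Q=[]
for n in("top","scene"):
    z=np.load(n+".npz");P=z["P"];Z=P[...,2]
    near=(P[...,0]>.35)&(P[...,0]<.75)&(P[...,1]>0)&(P[...,1]<.36)
    q=P[(Z>.06)&(Z<.073)&near][:,:2]
    g=[(np.sum(abs(np.hypot(*(q-[x,y]).T)-.1285)<.003),x,y) for x in np.arange(.4,.62,.002) for y in np.arange(.08,.26,.002)]
    m=max(g);print(n,len(q),m)
    r=q-[m[1],m[2]];rr=np.hypot(*r.T);a=np.degrees(np.arctan2(r[:,1],r[:,0]))[(rr>.03)&(rr<.12)]
    h,e=np.histogram(a,120,(-180,180));print([(int(e[i]),int(h[i])) for i in range(120) if h[i]>10])
    # chute rim
    c=P[(Z>.17)&(Z<.186)&(P[...,0]>.5)&(P[...,1]>.06)&near][:,:2]
    print("chute",c.mean(0),cv2.minAreaRect((c*1000).astype(np.float32)))
E
```

```text
top 1881 (np.int64(906), np.float64(0.5520000000000002), np.float64(0.1800000000000001))
[(-135, 34), (-132, 15), (-81, 54), (-78, 47), (-27, 47), (-24, 56), (63, 67), (66, 32), (114, 11), (117, 94), (120, 12), (123, 17), (171, 117)]
chute [0.57482793 0.10159211] ((574.2107543945312, 92.35499572753906), (76.43516540527344, 78.73348999023438), 13.637504577636719)
scene 2029 (np.int64(1033), np.float64(0.5540000000000002), np.float64(0.1800000000000001))
[(-27, 53), (-24, 35), (63, 121), (66, 59), (111, 16), (114, 25), (117, 75), (120, 29), (171, 78)]
chute [0.57735132 0.10033968] ((574.0274658203125, 92.96050262451172), (78.07958984375, 78.10556030273438), 12.58555793762207)
```

Request:
step_arm --targets '[[[-0.059, -0.03, 0, 0, 0, 0, 0], [-0.059, -0.03, 0, 0, 0, 0, 0], [-0.059, -0.03, 0, 0, 0, 0, 0], [-0.059, -0.03, 0, 0, 0, 0, 0], [-0.059, -0.03, 0, 0, 0, 0, 0], [-0.059, -0.03, 0, 0, 0, 0, 0], [-0.059, -0.03, 0, 0, 0, 0, 0], [-0.059, -0.03, 0, 0, 0, 0, 0], [-0.059, -0.03, 0, 0, 0, 0, 0], [-0.059, -0.03, 0, 0, 0, 0, 0], [-0.059, -0.03, 0, 0, 0, 0, 0], [-0.059, -0.03, 0, 0, 0, 0, 0]]]'

```text
time: 1.1
eef_pos: [0.4972, 0.2751, 0.1996]
tool_rot: [0.194, 0.981, -0.0, -0.0]
force: [-0.1, -0.1, -0.2]
opening: 0.998
finger_force: 0.0
```

```bash
python3 - <<'E'
from h import *
from scipy.optimize import least_squares
C=[]
for n in("top","scene"):
    z=np.load(n+".npz");P=z["P"];Z=P[...,2];near=(P[...,0]>.5)&(P[...,0]<.65)
    c=P[(Z>.174)&(Z<.186)&(P[...,1]>.05)&(P[...,1]<.16)&near][:,:2];C.append(c)
    c0=np.array([.57,.098])
    def f(p,full=False):
        t=p[2];R2=np.array([[np.cos(t),np.sin(t)],[-np.sin(t),np.cos(t)]])
        l=(c-p[:2])@R2.T
        # rectangle 76 along x, 68 along y (distance to outline)
        q=abs(l)-np.array([p[3],p[4]]);o=np.maximum(q,0);return np.hypot(*o.T)+np.minimum(q.max(1),0)
    for h in((.037,.033),(.033,.037)):
        r=least_squares(lambda p:f([*p,*h]),[.57,.098,-.15],loss="soft_l1",f_scale=.002)
        print(n,h,r.x,r.cost,np.median(abs(f([*r.x,*h]))), "ang",np.degrees(np.arctan2(r.x[1]-.180,r.x[0]-.553)),np.hypot(r.x[1]-.18,r.x[0]-.553))
s=ctrl.get_state();print(s["time"],s["eef_pos"],s["tool_rot"],s["joint_pos"])
im,P,T,p=cap("wrist");save(im,"w1.png")
E
```

```text
top (0.037, 0.033) [0.57293106 0.09604109 0.21866835] 0.0017238179668262255 0.0016656048638480012 ang -76.64570988316214 0.08629220947399825
top (0.033, 0.037) [0.5735514  0.09256848 0.21085082] 0.0017919151418040401 0.0021273761232222556 ang -76.77235070768334 0.08981442052773556
scene (0.037, 0.033) [0.5740529  0.09571773 0.21323275] 0.002209881942096781 0.0018529203828412666 ang -75.97505887296066 0.08687188788015557
scene (0.033, 0.037) [0.57479519 0.09237966 0.19911238] 0.0022345860374853696 0.0023147540040758113 ang -76.03141062270484 0.090290390610353
1.1 [0.49721861 0.27508278 0.19955476] [ 1.94143798e-01  9.80972971e-01 -2.30904651e-04 -4.01972604e-04] [ 3.81797893e-01  9.81209151e-02  1.74945390e+00  5.37179038e-05
  1.29494354e+00 -7.98243914e-01]
```

View pics/w1.png

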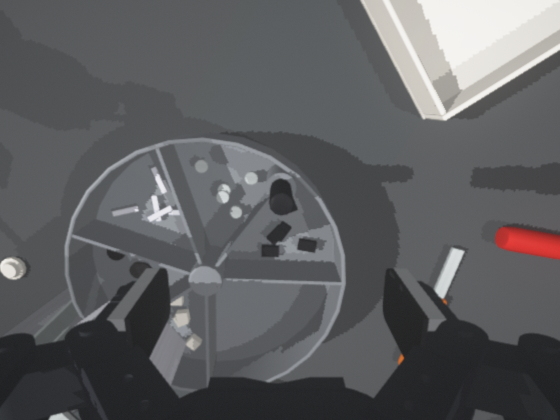

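Wrist view: the knob top is at about (282,203), midway between the open fingers.

```bash
python3 - <<'E'
from h import *
im,P,T,p=cap("wrist");Z=P[...,2]
m=(Z>.121)&(Z<.135)&(im.max(-1)<70);m[:, :200]=0;m[:,370:]=0;m[300:]=0
q=P[m];print(len(q),np.median(q,0),q.min(0),q.max(0))
s=ctrl.get_state();k=(q.min(0)+q.max(0))/2
print("tool delta",R.from_quat(s["tool_rot"]).inv().apply([k[0],k[1],.088]-s["eef_pos"])/.5, T[:3,3])
E
```

```text
449 [0.49641345 0.27980005 0.1264713 ] [0.4885139 0.2709788 0.1210102] [0.50543608 0.28764893 0.12821455]
tool delta [0.00976887 0.01040535 0.22321268] [0.43568439 0.29844806 0.37303615]
```

Request:
step_arm --targets '[[[0.005, 0.005, 0.055, 0, 0, 0, 0], [0.005, 0.005, 0.055, 0, 0, 0, 0], [0, 0, 0.055, 0, 0, 0, 0], [0, 0, 0.055, 0, 0, 0, 0.3], [0, 0, 0, 0, 0, 0, 0.9], [0, 0, 0, 0, 0, 0, 0.9], [0, 0, 0, 0, 0, 0, 0.9], [0, 0, 0, 0, 0, 0, 0.9], [0, 0, 0, 0, 0, 0, 0.9], [0, 0, 0, 0, 0, 0, 0.9], [0, 0, 0, 0, 0, 0, 0.9]]]'

```text
time: 2.12
eef_pos: [0.4962, 0.2834, 0.0929]
tool_rot: [0.194, 0.981, 0.001, 0.002]
force: [1.0, -4.1, 6.8]
opening: 0.15
finger_force: 58.6
```

```bash
python3 - <<'E'
from h import *
im,P,T,p=cap("wrist");save(im[60:420],"w2.png");cap("top")
s=ctrl.get_state();print(s)
E
```

```text
{'time': 2.2167, 'joint_pos': array([ 3.96652088e-01,  2.16919353e-01,  1.82892418e+00, -1.11766416e-03,
        1.09131816e+00, -7.82731754e-01]), 'qd': array([-1.31415621e-03, -7.90743493e-04,  2.58833542e-03,  1.46574995e-03,
       -3.60152178e-06,  5.67850642e-05]), 'joint_efforts': array([  1.47296347, -33.02493453, -24.87152874,   0.73228721,
        -0.34745623,  -0.0390254 ]), 'eef_pos': array([0.49621945, 0.28337411, 0.09286999]), 'tool_rot': array([1.94207038e-01, 9.80957936e-01, 8.25129097e-04, 2.11516047e-03]), 'force': array([ 0.17716156, -2.8283737 ,  5.76210514]), 'wrist_torque': array([-0.57276727, -0.01113761, -0.10959182]), 'finger_force': 58.67776572704315, 'opening': 0.14317660372204566}
```

View pics/w2.png

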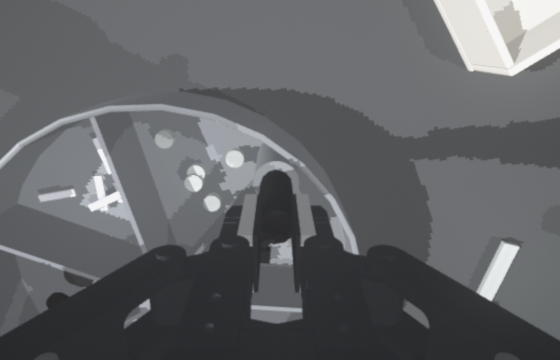

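The knob sits between the pads at around (277,200), so the grip looks good. I'll start the arc gently.

Request:
step_arm --targets '[[[-0.0077, 0.0088, 0, 0, 0, 0.1, 0.9], [-0.0154, 0.0176, 0, 0, 0, 0.2, 0.9], [-0.0154, 0.0176, 0, 0, 0, 0.2, 0.9], [-0.0077, 0.0088, 0, 0, 0, 0.1, 0.9]]]'

```text
time: 2.55
eef_pos: [0.5297, 0.2956, 0.0929]
tool_rot: [0.347, 0.938, 0.001, 0.002]
force: [-0.7, -2.2, 7.2]
opening: 0.145
finger_force: 59.1
```

Request:
step_arm --targets '[[[-0.0077, 0.0088, 0, 0, 0, 0.1, 0.9], [-0.0154, 0.0176, 0, 0, 0, 0.2, 0.9], [-0.0154, 0.0176, 0, 0, 0, 0.2, 0.9], [-0.0154, 0.0176, 0, 0, 0, 0.2, 0.9], [-0.0154, 0.0176, 0, 0, 0, 0.2, 0.9], [-0.0154, 0.0176, 0, 0, 0, 0.2, 0.9], [-0.0154, 0.0176, 0, 0, 0, 0.2, 0.9], [-0.0154, 0.0176, 0, 0, 0, 0.2, 0.9], [-0.0154, 0.0176, 0, 0, 0, 0.2, 0.9], [-0.0154, 0.0176, 0, 0, 0, 0.2, 0.9], [-0.0154, 0.0176, 0, 0, 0, 0.2, 0.9], [-0.0154, 0.0176, 0, 0, 0, 0.2, 0.9]]]'

```text
time: 3.55
eef_pos: [0.648, 0.2477, 0.0931]
tool_rot: [0.817, 0.576, 0.006, 0.001]
force: [5.2, 3.8, 0.5]
opening: 0.146
finger_force: 58.6
```

Request:
step_arm --targets '[[[-0.0154, 0.0176, 0, 0, 0, 0.2, 0.9], [-0.0077, 0.0088, 0, 0, 0, 0.1, 0.9], [0, 0, 0, 0, 0, 0, 0.9], [0, 0, 0, 0, 0, 0, 0.9]]]'

```text
time: 3.88
eef_pos: [0.6576, 0.2308, 0.0931]
tool_rot: [0.859, 0.512, 0.007, 0.002]
force: [8.4, 1.3, -0.2]
opening: 0.145
finger_force: 58.6
```

```bash
cat > ang.py <<'E'
from h import *
for n in("top","scene"):
    im,P,T,p=cap(n);Z=P[...,2]
    if n=="top":save(im,"t_%.0f.png"%(100*ctrl.get_state()["time"]))
    q=P[(Z>.06)&(Z<.073)&(P[...,0]>.35)&(P[...,0]<.75)&(P[...,1]>0)&(P[...,1]<.36)][:,:2]
    r=q-[.553,.18];rr=np.hypot(*r.T);a=np.degrees(np.arctan2(r[:,1],r[:,0]))[(rr>.03)&(rr<.12)]
    h,e=np.histogram(a,120,(-180,180))
    print(n,[(int(e[i]),round(float(np.median(a[(a>=e[i]-3)&(a<e[i]+6)])),1),int(h[i])) for i in range(120) if h[i]>25])
s=ctrl.get_state();print(s["time"],s["eef_pos"],s["tool_rot"],s["force"],s["joint_pos"].round(2))
E
python3 ang.py; ls pics
```

```text
top [(-177, -175.1, 104), (-123, -121.3, 86), (-33, -30.5, 50), (-30, -30.4, 30), (21, 23.6, 29), (24, 24.1, 30)]
scene [(-177, -174.7, 91), (-33, -29.9, 36), (-30, -29.9, 47), (21, 23.0, 96), (24, 23.2, 39), (75, 76.6, 108), (129, 130.2, 82)]
3.9833 [0.65755549 0.23100077 0.09316064] [0.85894193 0.51202063 0.00706496 0.00193016] [ 8.86769523  1.17345338 -1.13460334] [0.24 0.45 1.52 0.   1.16 0.73]
scene.png
t_393.png
top.png
w1.png
w2.png
```

The quarter's middle is now at about -76°, and the chute is at -76.5°. Releasing and lifting.

Request:
step_arm --targets '[[[0, 0, 0, 0, 0, 0, 0.4], [0, 0, 0, 0, 0, 0, 0.4], [0, 0, 0, 0, 0, 0, 0.4], [0, 0, 0, 0, 0, 0, 0.4], [0, 0, -0.03, 0, 0, 0, 0.4], [0, 0, -0.06, 0, 0, 0, 0.4], [0, 0, -0.07, 0, 0, 0, 0.4], [0, 0, -0.07, 0, 0, 0, 0.6], [0, 0, -0.07, 0, 0, 0, 1], [0, 0, -0.07, 0, 0, 0, 1]]]'

```text
time: 4.82
eef_pos: [0.651, 0.2298, 0.2781]
tool_rot: [0.859, 0.512, 0.0, -0.0]
force: [-0.2, -0.3, 0.3]
opening: 0.181
finger_force: 0.0
```

```bash
python3 ang.py; python3 - <<'E'
from h import *
z=[np.load(n+".npz") for n in("top","scene")]
for a in z:
    im,P=a["im"].astype(int),a["P"];Z=P[...,2]
    m=(im.min(-1)>150)&(Z>.185)&(P[...,0]<.5)&(P[...,0]>.42)&(P[...,1]>.07)
    q=P[m];c=q.mean(0);A=np.c_[q[:,:2]-c[:2],np.ones(len(q))];g=np.linalg.lstsq(A,q[:,2],rcond=None)[0]
    print(c,(q.min(0)+q.max(0))/2,g,"slope",np.degrees(np.arctan(np.hypot(*g[:2]))),"dir",np.degrees(np.arctan2(g[1],g[0])),cv2.minAreaRect((q[:,:2]*1000).astype(np.float32)))
E
```

```text
top [(-177, -174.9, 105), (-123, -121.0, 83), (-33, -30.1, 41), (-30, -30.0, 37), (21, 24.2, 32), (24, 24.6, 50), (75, 78.2, 48), (78, 78.2, 58), (129, 131.5, 93), (132, 131.6, 46)]
scene [(-177, -174.4, 80), (-33, -29.7, 32), (-30, -29.7, 53), (18, 22.7, 28), (21, 23.2, 93), (24, 23.4, 44), (75, 76.9, 137), (78, 76.9, 31), (129, 130.5, 76)]
4.9167 [0.65560466 0.23103213 0.28673792] [0.85882709 0.51219513 0.00815451 0.00238459] [-0.1797279   0.38432532  0.56474346] [0.24 0.3  1.35 0.   1.47 0.73]
[0.46172871 0.10967375 0.21711467] [0.46232562 0.10884094 0.21465304] [-0.18930899  0.80075161  0.21711467] slope 39.44840331561087 dir 103.30130960144474 ((462.2215881347656, 108.93467712402344), (43.95679473876953, 47.86424255371094), 13.668314933776855)
[0.46394793 0.10887513 0.21458234] [0.46407593 0.10902659 0.21247722] [-0.19615049  0.81040923  0.21458234] slope 39.8216654276714 dir 103.6061355468891 ((462.8878479003906, 108.61956787109375), (45.04676818847656, 48.585418701171875), 13.77009105682373)
```

Request:
step_arm --targets '[[[-0.057, -0.032, 0, 0, 0, 0, 1], [-0.057, -0.032, 0, 0, 0, 0, 1], [-0.057, -0.032, 0, 0, 0, 0, 1], [-0.057, -0.032, 0, 0, 0, 0, 1], [-0.057, -0.032, 0, 0, 0, 0, 1], [-0.057, -0.032, 0, 0, 0, 0, 1], [-0.057, -0.032, 0, 0, 0, 0, 1]]]'

```text
time: 5.5
eef_pos: [0.4563, 0.1069, 0.2754]
tool_rot: [0.859, 0.512, 0.0, 0.0]
force: [0.8, -0.7, 0.4]
opening: 0.002
finger_force: 0.0
```

Request:
step_arm --targets '[[[0, 0, 0, 0, 0, -0.2, 1], [0, 0, 0, 0, 0, -0.2, 1], [0, 0, 0, 0, 0, -0.2, 1], [0, 0, 0, 0, 0, -0.2, 1], [0, 0, 0, 0, 0, -0.2, 1], [0, 0, 0, 0, 0, -0.2, 1], [0, 0, 0, 0, 0, -0.2, 1], [0, 0, 0, 0, 0, 0, 1]]]'

```text
time: 6.17
eef_pos: [0.4577, 0.1076, 0.2756]
tool_rot: [0.618, 0.786, 0.0, 0.0]
force: [0.3, 0.4, 0.2]
opening: -0.002
finger_force: 0.0
```

```bash
python3 - <<'E'
from h import *
s=ctrl.get_state();r=R.from_quat(s["tool_rot"]);print(s["eef_pos"],r.as_matrix().round(3),s["opening"])
ey=np.array([-.233,.972,0]);ex=np.array([.972,.233,0]);c=np.array([.463,.109,0])
for y,z in((-.007,.235),(-.007,.225),(.020,.128)):
    print(r.inv().apply(c+ey*y+[0,0,z]-s["eef_pos"])/.5)
E
```

```text
[0.457716   0.10760882 0.2756134 ] [[-0.237  0.971  0.   ]
 [ 0.971  0.237  0.   ]
 [ 0.     0.    -1.   ]] -0.0024218608326785854
[-0.01380486  0.01083803  0.08122942]
[-0.01380715  0.01083028  0.10122942]
[0.04014514 0.0109743  0.29523568]
```

Request:
step_arm --targets '[[[-0.007, 0.006, 0.04, 0, 0, 0, 1], [-0.007, 0.005, 0.03, 0, 0, 0, 1], [0.005, 0, 0.015, 0, 0, 0, 1], [0.005, 0, 0.012, 0, 0, 0, 1], [0.005, 0, 0.012, 0, 0, 0, 1], [0.005, 0, 0.012, 0, 0, 0, 1], [0.004, 0, 0.012, 0, 0, 0, 1], [0.004, 0, 0.012, 0, 0, 0, 1]]]'

```text
time: 6.83
eef_pos: [0.462, 0.1161, 0.2026]
tool_rot: [0.618, 0.786, 0.0, 0.0]
force: [-0.0, 0.0, -0.8]
opening: -0.003
finger_force: 0.0
```

```bash
python3 - <<'E'
from h import *
im,P,T,p=cap("scene");save(im[60:360,120:480],"s2.png")
s=ctrl.get_state();print(s["eef_pos"],s["force"])
E
```

```text
[0.46086855 0.11619934 0.20107597] [-0.52167619  0.2460265  -0.83430388]
```

View pics/s2.png

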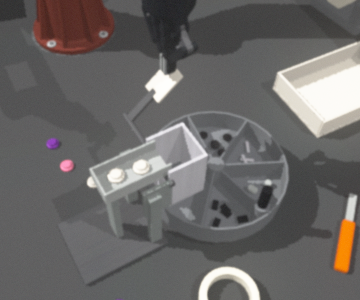

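```bash
python3 - <<'E'
from h import *
im,P,T,p=cap("scene");s=ctrl.get_state()
for q in (s["eef_pos"],[.463,.109,.216]):
    c=np.linalg.inv(T)@np.r_[q,1];print(q,c[0]/c[2]*p["fx"]+p["cx"],c[1]/c[2]*p["fy"]+p["cy"])
print(s["force"])
m=(im.min(-1)>150)&(P[...,2]>.1)&(P[...,0]<.52)&(P[...,0]>.4)&(P[...,1]>.05)&(P[...,1]<.16)
q=P[m];print(len(q),q.mean(0),q.min(0),q.max(0));A=np.c_[q[:,:2]-q.mean(0)[:2],np.ones(len(q))];print(np.linalg.lstsq(A,q[:,2],rcond=None)[0])
save(cv2.resize(im[80:200,220:380],None,fx=4,fy=4,interpolation=2),"s3.png")
E
```

```text
[0.46085661 0.11593334 0.20145493] 287.43888747187555 144.4219280050155
[0.463, 0.109, 0.216] 283.8145815745291 139.81973381906008
[ 0.08142983  0.65041774 -0.24589646]
634 [0.46783056 0.10537282 0.22270013] [0.44190648 0.08045678 0.19246934] [0.48822734 0.14753885 0.43613906]
[0.53212539 0.2360924  0.22270013]
```

View pics/s3.png

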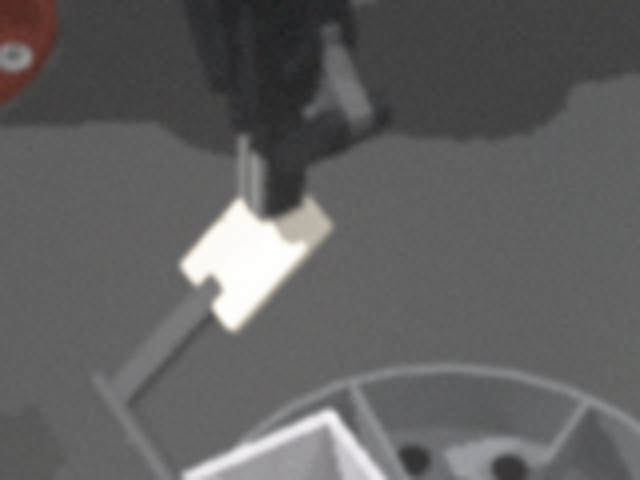

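Request:
step_arm --targets '[[[0.002, 0, 0.012, 0, 0, 0, 1], [0.002, 0, 0.012, 0, 0, 0, 1], [0.002, 0, 0.012, 0, 0, 0, 1], [0.002, 0, 0.012, 0, 0, 0, 1], [0.002, 0, 0.012, 0, 0, 0, 1]]]'

```text
time: 7.35
eef_pos: [0.4609, 0.1207, 0.1724]
tool_rot: [0.618, 0.786, 0.0, 0.0]
force: [0.1, 0.4, 2.5]
opening: -0.004
finger_force: 1.1
```

```bash
cat > look.py <<'E'
from h import *
im,P,T,p=cap("scene");s=ctrl.get_state()
print(s["time"],s["eef_pos"],s["force"])
x=(P[...,0]<.52)&(P[...,0]>.43)&(P[...,1]>.04)&(P[...,1]<.17)&(P[...,2]>.08)&(P[...,2]<.25)&(im.min(-1)>140)
q=P[x];l=(q-[.463,.109,0])@np.array([-.233,.972,0]);a=np.polyfit(l,q[:,2],1);print("paddle",len(q),q.mean(0),"slope deg",np.degrees(np.arctan(a[0])))
save(cv2.resize(im[60:320,180:430],None,fx=2.3,fy=2.3,interpolation=2),"s_%d.png"%(100*s["time"]))
E
python3 look.py; ls pics
```

```text
7.4 [0.45993611 0.12057814 0.1708555 ] [ 0.18942976 -0.79009269  0.8440338 ]
paddle 544 [0.46716707 0.11620063 0.19578588] slope deg 26.39486343311824
s2.png
s3.png
s_740.png
scene.png
t_393.png
t_487.png
top.png
w1.png
w2.png
```

View pics/s_740.png

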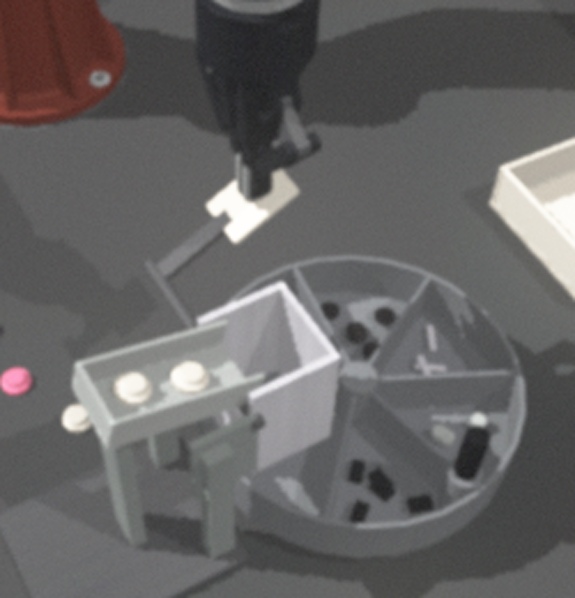

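The finger is pressing the paddle at its middle, around (255,193), and the tray has begun tipping. Both valves are still in it, at (132,387) and (190,377).

Request:
step_arm --targets '[[[0.003, 0, 0.013, 0, 0, 0, 1], [0.003, 0, 0.013, 0, 0, 0, 1], [0.002, 0, 0.013, 0, 0, 0, 1], [0.002, 0, 0.013, 0, 0, 0, 1], [0.001, 0, 0.013, 0, 0, 0, 1]]]'

```text
time: 7.82
eef_pos: [0.4592, 0.1262, 0.1394]
tool_rot: [0.618, 0.786, 0.0, -0.0]
force: [0.1, 0.6, 2.9]
opening: 0.001
finger_force: 1.2
```

```bash
python3 look.py
```

```text
7.8667 [0.45824252 0.12592512 0.1379178 ] [-0.20436363  0.67705771  1.37923457]
paddle 473 [0.46593566 0.12592385 0.1688809 ] slope deg 5.441624543319079
```

Request:
step_arm --targets '[[[0.001, 0, 0.013, 0, 0, 0, 1], [0, 0, 0.013, 0, 0, 0, 1], [0, 0, 0.013, 0, 0, 0, 1], [0, 0, 0.013, 0, 0, 0, 1], [0, 0, 0.013, 0, 0, 0, 1], [0, 0, 0.006, 0, 0, 0, 1], [0, 0, 0, 0, 0, 0, 1], [0, 0, 0, 0, 0, 0, 1], [0, 0, 0, 0, 0, 0, 1], [0, 0, 0, 0, 0, 0, 1], [0, 0, 0, 0, 0, 0, 1], [0, 0, 0, 0, 0, 0, 1]]]'

```text
time: 8.87
eef_pos: [0.4589, 0.1263, 0.1047]
tool_rot: [0.618, 0.786, -0.0, -0.0]
force: [-1.3, -0.8, 2.5]
opening: 0.0
finger_force: 1.2
```

```bash
python3 look.py;ls pics
```

```text
8.9167 [0.45898505 0.12632361 0.10467658] [-2.11878869 -0.34047653  2.22195261]
paddle 396 [0.46578323 0.12368704 0.13343794] slope deg -16.243470881622887
s2.png
s3.png
s_740.png
s_786.png
s_891.png
scene.png
t_393.png
t_487.png
top.png
w1.png
w2.png
```

View pics/s_891.png

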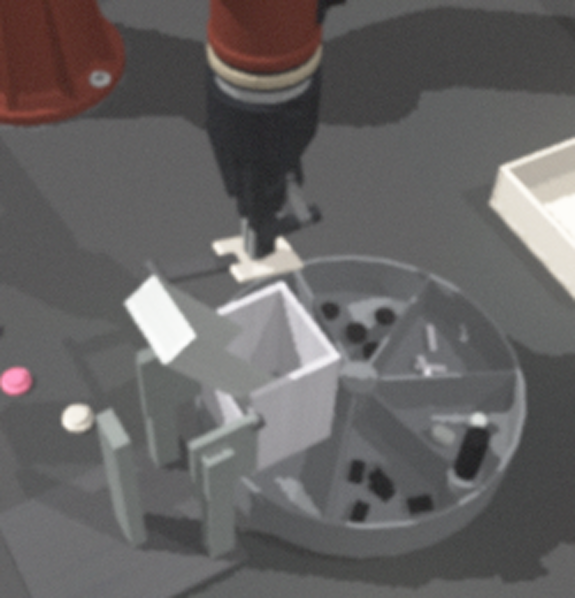

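The tray is tipped about 56° and no valves can be seen in it. I'll press slightly further, hold, then raise slowly so the tray returns level.

Request:
step_arm --targets '[[[0, 0, 0.008, 0, 0, 0, 1], [0, 0, 0, 0, 0, 0, 1], [0, 0, 0, 0, 0, 0, 1], [0, 0, 0, 0, 0, 0, 1], [0, 0, 0, 0, 0, 0, 1], [0, 0, 0, 0, 0, 0, 1], [0, 0, -0.012, 0, 0, 0, 1], [0, 0, -0.016, 0, 0, 0, 1], [0, 0, -0.016, 0, 0, 0, 1], [0, 0, -0.016, 0, 0, 0, 1], [0, 0, -0.016, 0, 0, 0, 1], [-0.001, 0, -0.016, 0, 0, 0, 1]]]'

```text
time: 9.92
eef_pos: [0.4597, 0.1253, 0.1478]
tool_rot: [0.618, 0.786, -0.0, 0.001]
force: [-0.1, -1.7, 1.6]
opening: -0.001
finger_force: 0.8
```

Request:
step_arm --targets '[[[-0.003, 0, -0.016, 0, 0, 0, 1], [-0.004, 0, -0.016, 0, 0, 0, 1], [-0.004, 0, -0.016, 0, 0, 0, 1], [-0.004, 0, -0.016, 0, 0, 0, 1], [-0.004, 0, -0.016, 0, 0, 0, 1], [-0.003, 0, -0.016, 0, 0, 0, 1], [-0.003, 0, -0.016, 0, 0, 0, 1], [0, 0, -0.02, 0, 0, 0, 1], [0, 0, -0.04, 0, 0, 0, 1], [0, 0, -0.06, 0, 0, 0, 1], [0, 0, -0.06, 0, 0, 0, 1], [0, 0, -0.06, 0, 0, 0, 1]]]'

```text
time: 10.92
eef_pos: [0.4615, 0.1141, 0.3239]
tool_rot: [0.618, 0.786, -0.0, -0.001]
force: [0.3, 0.9, 0.3]
opening: -0.002
finger_force: 0.0
```

Request:
step_arm --targets '[[[0, 0, 0, 0, 0, 0, 1], [0, -0.05, 0, 0, 0, 0, 1], [0, -0.06, 0, 0, 0, 0, 1], [0, -0.06, 0, 0, 0, 0, 1], [0, -0.06, 0, 0, 0, 0, 1], [0, -0.03, 0, 0, 0, 0, 1], [0, 0, 0, 0, 0, 0, 1]]]'

```text
time: 11.5
eef_pos: [0.3336, 0.0831, 0.3227]
tool_rot: [0.618, 0.786, 0.0, -0.0]
force: [0.8, 0.1, -0.0]
opening: -0.002
finger_force: 0.0
```

```bash
python3 ang.py; python3 look.py; python3 - <<'E'
from h import *
im,P,T,p=cap("top");im2,_,_,_=cap("scene")
a=cv2.resize(im[130:310,100:370],None,fx=2.9,fy=2.9,interpolation=2)[:,:780]
save(a,"tf.png")
E
```

```text
top [(-177, -174.9, 102), (-123, -121.0, 81), (-33, -30.3, 46), (-30, -30.3, 37), (21, 24.1, 35), (24, 24.4, 54), (75, 78.3, 48), (78, 78.3, 61), (129, 131.6, 98), (132, 131.7, 39)]
scene [(-177, -174.6, 78), (-33, -29.7, 32), (-30, -29.7, 50), (21, 23.2, 88), (24, 23.5, 43), (75, 76.8, 138), (129, 130.4, 75)]
11.6 [0.33593467 0.08331323 0.32283284] [6.18357091e-01 7.85896810e-01 7.39812291e-04 4.05364127e-04] [-0.18933421 -0.73373803  0.08700622] [ 0.04 -0.51  2.03  0.    1.62 -0.2 ]
11.65 [0.3363035  0.08333248 0.32275942] [ 0.14008922  0.18421743 -0.33273258]
paddle 768 [0.46432981 0.10885397 0.21436375] slope deg 39.86668887405686
```

View pics/tf.png

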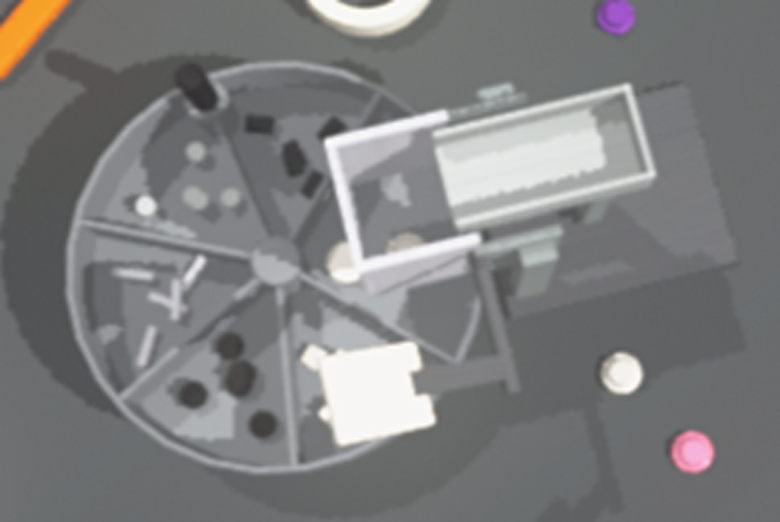

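The tray is level and empty. Two white discs show under the chute, at (347,262) and (405,248). I'll check that they lie inside the quarter compartment.

```bash
python3 - <<'E'
from h import *
im,P,T,p=cap("top")
for u,v in((347,262),(405,248),(395,190)):
    c,r=int(100+u/2.9),int(130+v/2.9);q=P[r-4:r+5,c-5:c+6].reshape(-1,3);q=q[(q[:,2]<.075)]
    if len(q)==0: print("none");continue
    m=np.median(q,0);d=m[:2]-[.553,.18];print(m,len(q),q[:,2].min(),q[:,2].max(),"r",np.hypot(*d),"ang",np.degrees(np.arctan2(d[1],d[0])))
a=im.astype(int);Z=P[...,2];w=(a[...,0]-a[...,2]>12)&(a.min(-1)>90)&(Z<.075)&(P[...,0]>.5)&(P[...,0]<.62)&(P[...,1]>.03)&(P[...,1]<.2)
k,lab,st,c=cv2.connectedComponentsWithStats(w.astype(np.uint8))
for i in range(1,k):
    if st[i,4]>8:
        q=P[lab==i];print(c[i],st[i],np.median(q,0),q[:,2].min(),q[:,2].max())
E
```

```text
[0.5566681  0.14414993 0.03452746] 71 0.032094834339382095 0.03746941925126501 r 0.03603723826400605 ang -84.15795143721459
[0.56970529 0.10475869 0.03244583] 58 0.02350886207664704 0.03762365447905258 r 0.07707347761689477 ang -77.48207593348027
[0.60681133 0.10896535 0.02501559] 99 0.02116781894438946 0.028104685064668677 r 0.08911554745508075 ang -52.85474626761958
[238.64285714 213.64285714] [236 212   7   4  14] [0.5679925  0.1038694  0.03463329] 0.03147611515477855 0.03762365447905258
[215.05555556 218.61111111] [214 214   5  11  18] [0.55984146 0.1481429  0.03429528] 0.032094834339382095 0.0368480433081545
```

Both discs lie flat on the compartment floor, with their tops at about 35 mm. They sit at angles -84° and -77°, within the quarter that spans -121° to -30°. The tray is level and the robot is clear.

```bash
python3 -c "
from workcell import ctrl
print(ctrl.hand_in())"
```

```text
the job is handed in; nothing more can be done
None
```

The job is done and handed in: the turntable's quarter compartment is under the chute (within about 1°), both valve housings lie flat in it, and the tray is back level with the robot clear, at about 12 s of the 45 s allowed.

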